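Steady the rocking jig plate

TASK

One corner of the jig plate rocks because the packing under it has sunk: press down on the plate's corners with the fingertips, one after another, until you find the corner that gives. Push that corner's wooden wedge straight in under the plate until it is tight, then press on the corner once more to make sure that it is firm. Lift nothing, and leave the other three wedges and the tools on the bench where they lie.

Things in the scene. Friction and masses are not known exactly. Their poses are not given: they have to be found in the camera images.
- board: Wooden base board, 230 x 460 x 18 mm, fixed; origin at the centre of its underside, on the bench top. Its x points to the plate's far side, its y to the plate's left side (both turn with the board). Wooden battens 15 mm high stand on it along the plate's near and far edges.
- plate: Grey metal jig plate, 190 (x) x 180 (y) x 12 mm, level, turned with the board, pivoting on a stud at its centre (nut to 23 mm above it); origin at the centre of its underside, 12 mm above the board. Stop strip 84 mm long, 12 mm high on its far edge. Firm at three corners; at the fourth (any) 3 to 5 N tips it so that the corner sinks 4 to 9 mm, and it springs back. The packing is hidden.
- corner_near_left (a point): Point on the plate's upper face (42 mm above the bench) at the near left corner as seen from the robot, 22 mm in from both edges: the place to press. It sinks if this corner rocks.
- corner_near_right (a point): Point on the plate's upper face (42 mm above the bench) at the near right corner as seen from the robot, 22 mm in from both edges: the place to press. It sinks if this corner rocks.
- corner_far_left (a point): Point on the plate's upper face (42 mm above the bench) at the far left corner as seen from the robot, 22 mm in from both edges: the place to press. It sinks if this corner rocks.
- corner_far_right (a point): Point on the plate's upper face (42 mm above the bench) at the far right corner as seen from the robot, 22 mm in from both edges: the place to press. It sinks if this corner rocks.
- wedge_near_left: Loose hardwood wedge of the near left corner, 36 mm wide, 120 long, flat on the board at the plate's left; origin mid-underside. Thick end (28 mm high) at its own -y, thin end (3 mm) at +y, 5 to 12 mm under the plate's edge. If the corner rocks, it goes 30 to 40 mm further to jam there (origin about 107 mm from the board's x axis); at a firm corner hidden packing stops it after 12 to 19.
- wedge_near_right: Loose hardwood wedge of the near right corner, 36 mm wide, 120 long, flat on the board at the plate's right; origin mid-underside. Thick end (28 mm high) at its own -y, thin end (3 mm) at +y, 5 to 12 mm under the plate's edge. If the corner rocks, it goes 30 to 40 mm further to jam there (origin about 107 mm from the board's x axis); at a firm corner hidden packing stops it after 12 to 19.
- wedge_far_left: Loose hardwood wedge of the far left corner, 36 mm wide, 120 long, flat on the board at the plate's left; origin mid-underside. Thick end (28 mm high) at its own -y, thin end (3 mm) at +y, 5 to 12 mm under the plate's edge. If the corner rocks, it goes 30 to 40 mm further to jam there (origin about 107 mm from the board's x axis); at a firm corner hidden packing stops it after 12 to 19.
- wedge_far_right: Loose hardwood wedge of the far right corner, 36 mm wide, 120 long, flat on the board at the plate's right; origin mid-underside. Thick end (28 mm high) at its own -y, thin end (3 mm) at +y, 5 to 12 mm under the plate's edge. If the corner rocks, it goes 30 to 40 mm further to jam there (origin about 107 mm from the board's x axis); at a firm corner hidden packing stops it after 12 to 19.
- mallet: Wooden mallet lying on the bench at the left, 296 mm long, 89 mm high; bystander.
- folding_rule: Folded wooden rule lying on the bench at the right, 204 mm long, 16 mm high; bystander.
- chisel: Steel chisel lying on the bench at the right, 187 mm long, 21 mm high; bystander.
There are look-alikes about, which are no part of the job. What is shaped like the wedge_near_left but black or turquoise is not meant. What is shaped like the wedge_near_right but pink is not meant.

How it is judged:
On the way, in this order (a step that is already met when the one before it is completed fails the run):
1. the fingertips press the plate at the corner that rocks, and that corner sinks by 2 mm or more (((height (world z) of corner_near_left below 0.04 m and contact force between the fingers and plate above 0.5 N and horizontal distance between the grasp point and corner_near_left below 0.07 m) or (height (world z) of corner_near_right below 0.04 m and contact force between the fingers and plate above 0.5 N and horizontal distance between the grasp point and corner_near_right below 0.07 m) or (height (world z) of corner_far_left below 0.04 m and contact force between the fingers and plate above 0.5 N and horizontal distance between the grasp point and corner_far_left below 0.07 m) or (height (world z) of corner_far_right below 0.04 m and contact force between the fingers and plate above 0.5 N and horizontal distance between the grasp point and corner_far_right below 0.07 m))), for 0.05 s.
2. one wedge has been pushed at least 39 mm under the plate, which only the rocking corner allows (((y of wedge_near_left in the frame of board below 0.111 m and x of wedge_near_left in the frame of board between -0.078 and -0.038 m and angle between the y axis of wedge_near_left and the y axis of board, either way round below 0.25 rad) or (y of wedge_near_right in the frame of board above -0.111 m and x of wedge_near_right in the frame of board between -0.078 and -0.038 m and angle between the y axis of wedge_near_right and the y axis of board, either way round below 0.25 rad) or (y of wedge_far_left in the frame of board below 0.111 m and x of wedge_far_left in the frame of board between 0.038 and 0.078 m and angle between the y axis of wedge_far_left and the y axis of board, either way round below 0.25 rad) or (y of wedge_far_right in the frame of board above -0.111 m and x of wedge_far_right in the frame of board between 0.038 and 0.078 m and angle between the y axis of wedge_far_right and the y axis of board, either way round below 0.25 rad))), for 0.1 s.
3. the fingertips press that corner again with more than 3 N; its wedge bears and the plate stays level within 1.1 degrees (((y of wedge_near_left in the frame of board below 0.111 m and x of wedge_near_left in the frame of board between -0.078 and -0.038 m and angle between the y axis of wedge_near_left and the y axis of board, either way round below 0.25 rad and contact force between the fingers and plate above 3 N and contact force between wedge_near_left and plate above 1 N and angle between plate's own z axis and vertical below 0.02 rad and horizontal distance between the grasp point and corner_near_left below 0.07 m) or (y of wedge_near_right in the frame of board above -0.111 m and x of wedge_near_right in the frame of board between -0.078 and -0.038 m and angle between the y axis of wedge_near_right and the y axis of board, either way round below 0.25 rad and contact force between the fingers and plate above 3 N and contact force between wedge_near_right and plate above 1 N and angle between plate's own z axis and vertical below 0.02 rad and horizontal distance between the grasp point and corner_near_right below 0.07 m) or (y of wedge_far_left in the frame of board below 0.111 m and x of wedge_far_left in the frame of board between 0.038 and 0.078 m and angle between the y axis of wedge_far_left and the y axis of board, either way round below 0.25 rad and contact force between the fingers and plate above 3 N and contact force between wedge_far_left and plate above 1 N and angle between plate's own z axis and vertical below 0.02 rad and horizontal distance between the grasp point and corner_far_left below 0.07 m) or (y of wedge_far_right in the frame of board above -0.111 m and x of wedge_far_right in the frame of board between 0.038 and 0.078 m and angle between the y axis of wedge_far_right and the y axis of board, either way round below 0.25 rad and contact force between the fingers and plate above 3 N and contact force between wedge_far_right and plate above 1 N and angle between plate's own z axis and vertical below 0.02 rad and horizontal distance between the grasp point and corner_far_right below 0.07 m))), for 0.1 s.
At the end, for the whole second after the job is handed in: The wedge of the corner that rocked lies at least 39 mm under the plate's edge (origin within 111 mm of the board's centre line, within 20 mm sideways and 0.25 rad of straight), the plate is level within 0.02 rad and at rest, and the other three wedges are within 10 mm of where they lay (((y of wedge_near_left in the frame of board below 0.111 m and x of wedge_near_left in the frame of board between -0.078 and -0.038 m and angle between the y axis of wedge_near_left and the y axis of board, either way round below 0.25 rad and distance of each of wedge_near_right, wedge_far_left, wedge_far_right from where it was at the start of the episode below 0.01 m and linear speed of wedge_near_left below 0.01 m/s) or (y of wedge_near_right in the frame of board above -0.111 m and x of wedge_near_right in the frame of board between -0.078 and -0.038 m and angle between the y axis of wedge_near_right and the y axis of board, either way round below 0.25 rad and distance of each of wedge_near_left, wedge_far_left, wedge_far_right from where it was at the start of the episode below 0.01 m and linear speed of wedge_near_right below 0.01 m/s) or (y of wedge_far_left in the frame of board below 0.111 m and x of wedge_far_left in the frame of board between 0.038 and 0.078 m and angle between the y axis of wedge_far_left and the y axis of board, either way round below 0.25 rad and distance of each of wedge_near_left, wedge_near_right, wedge_far_right from where it was at the start of the episode below 0.01 m and linear speed of wedge_far_left below 0.01 m/s) or (y of wedge_far_right in the frame of board above -0.111 m and x of wedge_far_right in the frame of board between 0.038 and 0.078 m and angle between the y axis of wedge_far_right and the y axis of board, either way round below 0.25 rad and distance of each of wedge_near_left, wedge_near_right, wedge_far_left from where it was at the start of the episode below 0.01 m and linear speed of wedge_far_right below 0.01 m/s)) and angle between plate's own z axis and vertical below 0.02 rad and linear speed of plate below 0.01 m/s); the robot touches nothing.
It fails at once if a wedge is lifted off the board or tipped up (height (world z) of any of wedge_near_left, wedge_near_right, wedge_far_left, wedge_far_right above 0.03 m or angle between any of wedge_near_left, wedge_near_right, wedge_far_left, wedge_far_right's own z axis and vertical above 0.3 rad).
It fails at once if the plate is lifted or overloaded (more than 60 N) (height (world z) of plate above 0.035 m or contact force between the arm and plate above 60 N).
It fails at once if a tool lying on the bench is moved by more than 20 mm (distance of any of mallet, folding_rule, chisel from where it was at the start of the episode above 0.02 m).
It also fails if it takes over 58 s, if anything falls off the work surface, if the arm or the gripper's body presses on something with over 40 N, if the wrist force passes 120 N, or if a joint passes its speed limit or range.

ROBOT

A 6-joint arm with a two-finger parallel gripper is mounted at the origin on the work surface; the furniture and walls round the work are solid. World frame = base frame: x ahead of the robot, y to its left, z up, the work surface at z = 0. Lengths are in m, angles in rad, forces in N, time in s.
With the tool pointing down it reaches from about 0.3 to 0.875 m from the base axis. Payload 6.4 kg.
Tool frame: the origin (TCP) lies where the fingers leave the gripper's body, on its centre line; the fingertips stand 73 mm ahead of it and the grasp point (between the pads) lies 54 mm ahead of it; z points along the fingers, y is the line along which they close (so a half turn about z gives the same grasp; the last joint's range is limited). The gripper opens to 85 mm and grips with 20 to 120 N. Pads are 22 mm wide; open, the fingers measure 114 mm over their backs; the gripper's body (76 mm by 85 mm) begins 54 mm behind the grasp point. The pads swing forward as they close: fully open they stand 13 mm farther back than shut.
Start: joints at [0.905, 0.181, 1.607, -0, 1.354, -0.206], TCP at [0.255, 0.515, 0.304] pointing down, gripper open.
Joint ranges: [-2.99, 2.99], [-0.89, 2.07], [0.3, 2.58], [-1.14, 4.28], [0, 2.63], [-3.12, 3.12]. Speed limits (rad/s): [2.57, 2.57, 3.01, 3.14, 3.14, 3.14].

INTERFACE

Orientations are given as a unit quaternion [w, x, y, z].
In Python, from bench import ctrl gives the robot as it stands.
- The arm moves only by the tool carry_out, never from a script. Its argument "steps" is one flat list of numbers, 7 for each row, row after row: the shift along the tool's x, y, z in m, then the turn, a rotation vector about the tool's x, y, z in rad, then the opening, from 0 (shut) to 1 (fully open). In form: [dx, dy, dz, wx, wy, wz, claw, dx, dy, dz, wx, wy, wz, claw, ...]. A call has 1 to 20 rows; each row is the pose to reach, as a shift and turn from the pose commanded when the call began, along the tool's axes at that moment; what a row does not reach only later rows make up. A row lasts 1/10 s, in which the tool goes at most 50 mm and 8.59 degrees, less where a joint would pass 70% of its speed; a pose out of reach is approached as far as the arm can. A call with a gripper value outside its range is refused whole. The fingers move at their own pace and stop on an object; the grip force is fixed at half the most. Time passes only in rows, so rows that repeat a pose let the fingers close. It gives the time, the measured TCP pose, the force, the opening and the grip force at its end, in the units of the state.
- ctrl.get_obs(): the state, without advancing time (a new reading comes with each control period).
- ctrl.camera(name): name is "scene" or "top" or "wrist"; returns the picture (420x560x3 uint8, red, green, blue); there is no depth.
- ctrl.camera_params(name): a dict with "vertical_fov" (degrees; the focal length in pixels is half the picture's height over the tangent of half this angle, whatever the lens; pixels are square), "cx", "cy" (the principal point, pixels), "k1" (the pictures are not rectified: a ray, as slopes to the right and down, at radius r is drawn at 1 + k1 r^2 times it, then the intrinsics apply), "cam_to_world" (4x4, takes a point from camera to world coordinates); the wrist camera has in their place "hand_eye" (4x4, takes a point from camera to tool coordinates, whose origin is the TCP and whose axes are the flange's). Camera axes: x right, y down, z forward; pixel columns grow to the right and rows downward; lengths in m; the calibration is good to about 2 mm. A picture is of the moment at which its call begins: read the wrist's pose just before it. camera_params takes no time and is no camera call.
- ctrl.hand_in(): hands the job in; it is judged then, once.
The state is a dict: "time_s": time; "q": joint angles; "dq": joint speeds; "joint_efforts": joint torques, N m; "eef_pos": TCP position; "eef_rot": TCP orientation; "wrist_force": force on the tool from outside, world axes, zero at the start; "torque": the same for the moment, N m; "opening": opening from 0.0 (shut) to 1.0 (fully open); "grasp_force": force on a finger pad.
Only numpy, scipy, OpenCV 4.12 (cv2) and the standard library are available. Lean on these libraries where they do the work, as an engineer would, in place of code of your own. Each camera call takes 0.05 s, during which the arm holds its last target. There are 200 camera calls.

## Working session

There is one attempt and no reset: what is moved stays moved. The work goes in short steps, Python scripts to look and compute and a tool call to move; the robot and the scene stay as the last step left them, time stands still between calls to the robot, and variables do not carry over. Pictures are saved under pics/ and viewed, at most 10 in all, crops included, and the job is handed in when it is done.

Besides the shell and the picture viewer there is one more tool, called after "Emit:" by a JSON object that holds its "method" and its "body". carry_out: Moves the arm, as the interface text tells. Its arguments: {"type":"object","properties":{"steps":{"type":"array"}},"required":["steps"]}

```bash
mkdir -p pics; cat > h.py <<'E'
import numpy as np, cv2
from bench import ctrl
from scipy.spatial.transform import Rotation as R
def prm(n):
    p=ctrl.camera_params(n); f=210/np.tan(np.radians(p['vertical_fov'])/2); return p,f
def rays(n,uv,T=None):
    p,f=prm(n); K=np.array([[f,0,p['cx']],[0,f,p['cy']],[0,0,1]])
    T=np.array(p['cam_to_world']) if T is None else T
    u=cv2.undistortPoints(np.array(uv,float).reshape(-1,1,2),K,np.array([p['k1'],0,0,0.])).reshape(-1,2)
    return T[:3,3],np.c_[u,np.ones(len(u))]@T[:3,:3].T
def onz(n,uv,z):
    o,d=rays(n,uv); return o+d*((z-o[2])/d[:,2])[:,None]
E
python3 - <<'E'
from h import *
for n in ('top','scene'):
    cv2.imwrite(f'pics/{n}0.png',ctrl.camera(n)[:,:,::-1]); p,f=prm(n);print(n,f,p['cx'],p['cy'],p['k1'],np.round(p['cam_to_world'],3).tolist())
o=ctrl.get_obs();print(o['eef_pos'],o['eef_rot'],o['wrist_force'],R.from_quat(np.roll(o['eef_rot'],-1)).as_matrix().round(3))
E
```

```text
top 534.4170856356639 272.2665190399483 204.3033477918601 -0.022683822310492242 [[-0.02, -0.998, 0.052, 0.315], [-1.0, 0.02, -0.002, 0.027], [0.001, -0.052, -0.999, 1.569], [0.0, 0.0, 0.0, 1.0]]
scene 531.1864397049713 286.61400288789275 206.6033051908996 -0.18999782956983127 [[-0.796, -0.471, 0.381, -0.236], [-0.606, 0.618, -0.501, 0.893], [0.0, -0.63, -0.777, 1.41], [0.0, 0.0, 0.0, 1.0]]
[0.25492071 0.51498797 0.30307358] [-3.27593097e-04  2.27872001e-01  9.73690779e-01 -7.14260161e-04] [-0.88992737 -0.18997886  1.03899774] [[-0.896  0.444 -0.001]
 [ 0.444  0.896 -0.001]
 [ 0.    -0.002 -1.   ]]
```

View pics/top0.png

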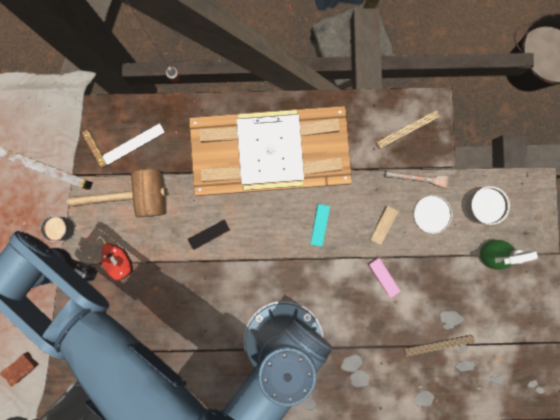

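View pics/scene0.png

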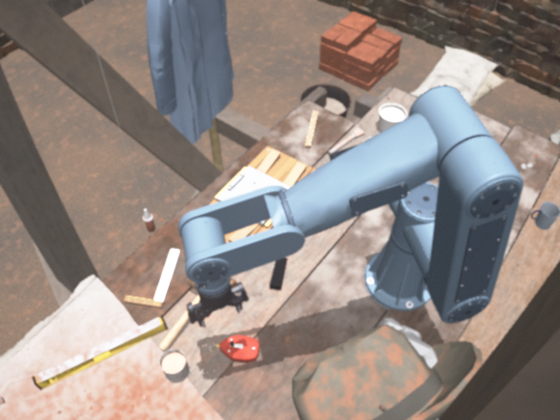

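The top view shows the board spanning about (190–352, 108–195), the white-looking plate at about (238–303, 113–188), and four wooden wedges left and right of it. The mallet is at about (150,195). The scene view is mostly blocked by the arm. I'll measure from the top view and check an enlarged crop.

```bash
python3 - <<'E'
from h import *
im=cv2.imread('pics/top0.png')
c=cv2.resize(im[100:202,180:362],None,fx=4.3,fy=4.3,interpolation=cv2.INTER_CUBIC);cv2.imwrite('pics/crop.png',c)
hsv=cv2.cvtColor(im,cv2.COLOR_BGR2HSV)
def big(m):
    m=m.astype(np.uint8); m[:100]=0;m[205:]=0;m[:,:180]=0;m[:,365:]=0
    cs,_=cv2.findContours(m,cv2.RETR_EXTERNAL,cv2.CHAIN_APPROX_NONE); return sorted(cs,key=cv2.contourArea)[::-1]
def rect(uv,z):
    P=onz('top',uv,z)[:,:2]; r=cv2.minAreaRect((P*1000).astype(np.float32)); return r
pl=big((hsv[:,:,1]<60)&(hsv[:,:,2]>120))[0]; print('plate',rect(pl.reshape(-1,2),.042))
bd=big((hsv[:,:,1]>90)&(hsv[:,:,2]>130)|((hsv[:,:,1]<60)&(hsv[:,:,2]>120)))[0]; print('board',rect(bd.reshape(-1,2),.018))
E
```

```text
plate ((554.691650390625, 27.982994079589844), (192.99839782714844, 182.66439819335938), 3.3061938285827637)
board ((541.1842041015625, 20.980194091796875), (538.1875, 288.4447937011719), 88.85311126708984)
```

View pics/crop.png

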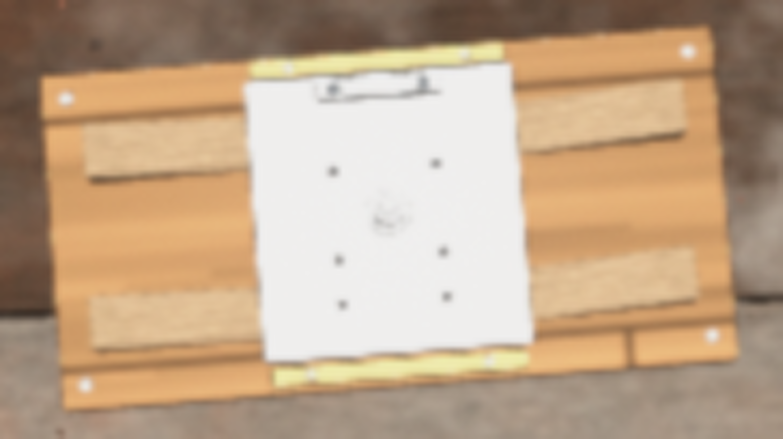

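The crop shows the plate with its stop strip at the far edge and the yellow battens. The outer ends of the wedges (thick ends) are near crop pixels (87,153), (92,323), (685,107) and (695,275). The plate measures 193×183 mm at 3.3°, which matches the size given. Next I'll work out the corners and wedge ends.

```bash
cat >> h.py <<'E'
a=np.radians(3.3); C=np.array([.5547,.0280]); B=np.array([[np.cos(a),-np.sin(a)],[np.sin(a),np.cos(a)]])
def w2b(P): return (np.array(P)[...,:2]-C)@B
def b2w(p): return C+B@np.array(p)
def Rt(): return R.from_quat(np.roll(ctrl.get_obs()['eef_rot'],-1)).as_matrix()
def shift(bx,by,z):
    o=ctrl.get_obs(); return Rt().T@(np.r_[b2w([bx,by]),z]-o['eef_pos'])
E
python3 - <<'E'
from h import *
f=lambda q:np.array(q)/4.3+[180,100]-.4
print('board corners',(w2b(onz('top',f([(42,78),(710,27),(737,357),(64,408)]),.018))*1000).round())
print('wedge ends top',(w2b(onz('top',f([(85,125),(90,182),(90,297),(95,350),(683,80),(686,133),(693,248),(697,300)]),.046))*1000).round())
for n,b in dict(nl=(-73,68),nr=(-73,-68),fl=(73,68),fr=(73,-68)).items(): print(n,b2w(np.array(b)/1000).round(4))
print(shift(-.073,.068,.303).round(4),shift(-.073,.068,.16).round(4))
M=np.eye(3);M[:2,0]=-B[:,0];M[:2,1]=B[:,1];M[2,2]=-1
print(R.from_matrix(Rt().T@M).as_rotvec())
E
```

```text
board corners [[ 114.  228.]
 [ 114. -230.]
 [-113. -229.]
 [-112.  228.]]
wedge ends top [[  74.  197.]
 [  35.  197.]
 [ -42.  202.]
 [ -78.  201.]
 [  73. -204.]
 [  37. -203.]
 [ -41. -201.]
 [ -75. -201.]]
nl [0.4779 0.0917]
nr [ 0.4857 -0.0441]
fl [0.6237 0.1001]
fr [ 0.6315 -0.0357]
[-0.3877 -0.2804  0.0004] [-0.3877 -0.2802  0.1434]
[-0.0014249  -0.00070387 -0.51737915]
```

The board corners land on ±114/±229 mm and the wedge ends are 35–39 mm wide, so the frame is good. Now I'll hover over the near left corner.

Emit:
{"method": "carry_out", "body": {"steps": [-0.388, -0.28, 0, 0, 0, -0.517, 0, -0.388, -0.28, 0, 0, 0, -0.517, 0, -0.388, -0.28, 0, 0, 0, -0.517, 0, -0.388, -0.28, 0, 0, 0, -0.517, 0, -0.388, -0.28, 0, 0, 0, -0.517, 0, -0.388, -0.28, 0, 0, 0, -0.517, 0, -0.388, -0.28, 0, 0, 0, -0.517, 0, -0.388, -0.28, 0, 0, 0, -0.517, 0, -0.388, -0.28, 0, 0, 0, -0.517, 0, -0.388, -0.28, 0, 0, 0, -0.517, 0, -0.388, -0.28, 0.14, 0, 0, -0.517, 0, -0.388, -0.28, 0.16, 0, 0, -0.517, 0, -0.388, -0.28, 0.17, 0, 0, -0.517, 0, -0.388, -0.28, 0.175, 0, 0, -0.517, 0, -0.388, -0.28, 0.175, 0, 0, -0.517, 0]}}

```text
time_s: 1.6
eef_pos: [0.4752, 0.0922, 0.1247]
eef_rot: [-0.005, -0.028, 1.0, 0.0]
wrist_force: [-0.7, -0.1, -0.2]
opening: 0.001
grasp_force: 0.0
```

```bash
python3 - <<'E'
from h import *
o=ctrl.get_obs();print(o['time_s'],o['eef_pos'],w2b(o['eef_pos']),o['wrist_force'],Rt().round(3),o['opening'],o['q'])
cv2.imwrite('pics/top1.png',ctrl.camera('top')[80:220,160:380,::-1].repeat(3,0).repeat(3,1))
E
```

```text
1.6 [0.47519579 0.09220183 0.1247236 ] [-0.07567666  0.06867196] [-0.70066135 -0.07680319 -0.24466834] [[-0.998 -0.057 -0.009]
 [-0.057  0.998  0.   ]
 [ 0.009  0.001 -1.   ]] 0.0008066843294015951 [-5.41632727e-02  2.36418930e-01  1.95402177e+00 -3.86543620e-05
  9.60579457e-01 -1.68178069e+00]
```

Emit:
{"method": "carry_out", "body": {"steps": [0, 0, 0.008, 0, 0, 0, 0, 0, 0, 0.012, 0, 0, 0, 0, 0, 0, 0.014, 0, 0, 0, 0, 0, 0, 0.015, 0, 0, 0, 0, 0, 0, 0.016, 0, 0, 0, 0, 0, 0, 0.016, 0, 0, 0, 0]}}

```text
time_s: 2.25
eef_pos: [0.4789, 0.0922, 0.1133]
eef_rot: [0.0, -0.029, 1.0, 0.0]
wrist_force: [0.4, 0.5, 1.3]
opening: 0.001
grasp_force: 0.6
```

Emit:
{"method": "carry_out", "body": {"steps": [0, 0, 0.001, 0, 0, 0, 0, 0, 0, 0.002, 0, 0, 0, 0, 0, 0, 0.002, 0, 0, 0, 0]}}

```text
time_s: 2.55
eef_pos: [0.4788, 0.0923, 0.111]
eef_rot: [0.0, -0.029, 1.0, 0.0]
wrist_force: [1.2, 1.3, 1.5]
opening: 0.002
grasp_force: 1.1
```

Emit:
{"method": "carry_out", "body": {"steps": [0, 0, 0.001, 0, 0, 0, 0, 0, 0, 0.002, 0, 0, 0, 0, 0, 0, 0.002, 0, 0, 0, 0]}}

```text
time_s: 2.85
eef_pos: [0.4787, 0.0923, 0.1089]
eef_rot: [0.0, -0.029, 1.0, 0.0]
wrist_force: [-0.0, 1.7, 3.1]
opening: -0.0
grasp_force: 1.5
```

Emit:
{"method": "carry_out", "body": {"steps": [0, 0, 0.001, 0, 0, 0, 0, 0, 0, 0.002, 0, 0, 0, 0, 0, 0, 0.002, 0, 0, 0, 0]}}

```text
time_s: 3.15
eef_pos: [0.4788, 0.0924, 0.1076]
eef_rot: [-0.0, -0.029, 1.0, 0.0]
wrist_force: [-2.7, 2.3, 10.8]
opening: 0.001
grasp_force: 5.8
```

Emit:
{"method": "carry_out", "body": {"steps": [0, 0, 0.001, 0, 0, 0, 0, 0, 0, 0.002, 0, 0, 0, 0, 0, 0, 0.002, 0, 0, 0, 0]}}

```text
time_s: 3.45
eef_pos: [0.4789, 0.0924, 0.107]
eef_rot: [-0.0, -0.029, 1.0, -0.0]
wrist_force: [-9.3, 1.8, 28.1]
opening: -0.0
grasp_force: 14.5
```

```bash
python3 - <<'E'
from h import *
cv2.imwrite('pics/w1.png',ctrl.camera('wrist')[:,:,::-1])
E
```

```text
(no output)
```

View pics/w1.png

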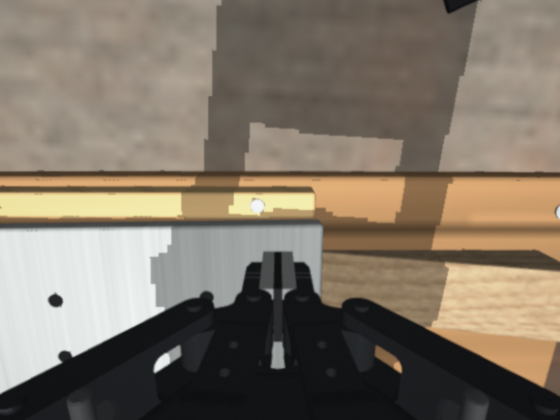

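The wrist view shows the tips on the plate's near left corner. The force stayed at or below 3 N while the corner gave about 6 mm, then rose sharply at the stop, so this corner rocks. For comparison I'll press the near right corner.

Emit:
{"method": "carry_out", "body": {"steps": [0, 0, -0.03, 0, 0, 0, 0, 0, 0, -0.03, 0, 0, 0, 0, 0, -0.05, -0.03, 0, 0, 0, 0, 0, -0.1, -0.03, 0, 0, 0, 0, 0, -0.136, -0.03, 0, 0, 0, 0, 0, -0.136, -0.03, 0, 0, 0, 0, 0, -0.136, -0.015, 0, 0, 0, 0, 0, -0.136, -0.012, 0, 0, 0, 0, 0, -0.136, -0.01, 0, 0, 0, 0, 0, -0.136, -0.009, 0, 0, 0, 0, 0, -0.136, -0.009, 0, 0, 0, 0]}}

```text
time_s: 4.6
eef_pos: [0.4856, -0.0429, 0.114]
eef_rot: [-0.001, -0.029, 1.0, 0.0]
wrist_force: [-3.6, 0.3, 5.1]
opening: 0.001
grasp_force: 2.7
```

Emit:
{"method": "carry_out", "body": {"steps": [0, 0, 0.001, 0, 0, 0, 0, 0, 0, 0.001, 0, 0, 0, 0]}}

```text
time_s: 4.8
eef_pos: [0.4858, -0.0429, 0.1137]
eef_rot: [-0.001, -0.029, 1.0, -0.0]
wrist_force: [-8.1, -0.3, 11.7]
opening: -0.001
grasp_force: 6.2
```

Near right is firm: 12 N within 0.3 mm. So near left is the rocking corner. Now I'll move beyond the thick end of its wedge.

```bash
python3 - <<'E'
from h import *
print(shift(-.060,.234,.16).round(4),shift(-.060,.234,.097).round(4),w2b(ctrl.get_obs()['eef_pos']))
E
```

```text
[-0.0132  0.3008 -0.0463] [-0.0133  0.3008  0.0167] [-0.07291325 -0.06683931]
```

Emit:
{"method": "carry_out", "body": {"steps": [0, 0, -0.05, 0, 0, 0, 0, -0.013, 0.05, -0.06, 0, 0, 0, 0, -0.013, 0.1, -0.06, 0, 0, 0, 0, -0.013, 0.15, -0.06, 0, 0, 0, 0, -0.013, 0.2, -0.06, 0, 0, 0, 0, -0.013, 0.25, -0.06, 0, 0, 0, 0, -0.013, 0.301, -0.06, 0, 0, 0, 0, -0.013, 0.301, -0.06, 0, 0, 0, 0, -0.013, 0.301, -0.06, 0, 0, 0, 0, -0.013, 0.301, -0.03, 0, 0, 0, 0, -0.013, 0.301, -0.015, 0, 0, 0, 0, -0.013, 0.301, -0.015, 0, 0, 0, 0]}}

```text
time_s: 6.0
eef_pos: [0.4803, 0.256, 0.1253]
eef_rot: [-0.003, -0.028, 1.0, -0.001]
wrist_force: [-0.3, -0.7, 0.2]
opening: 0.0
grasp_force: 0.0
```

```bash
python3 - <<'E'
from h import *
o=ctrl.get_obs();print(w2b(o['eef_pos']),o['eef_pos'],o['wrist_force'])
cv2.imwrite('pics/w2.png',ctrl.camera('wrist')[:,:,::-1])
E
```

```text
[-0.06110513  0.2319071 ] [0.48034669 0.2560051  0.12525922] [-0.29054177 -0.7413592   0.1853626 ]
```

View pics/w2.png

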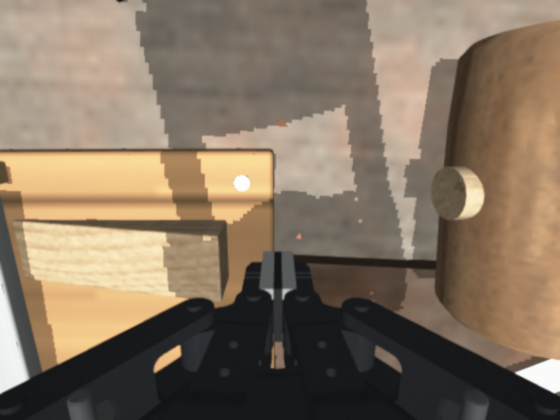

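The wedge's thick end is at about u=225, v=222–300, the fingertips are to its right at (280,270), and the mallet is clear. A quick check of the lateral alignment comes next.

```bash
python3 - <<'E'
from h import *
o=ctrl.get_obs();T=np.eye(4);T[:3,:3]=Rt();T[:3,3]=o['eef_pos']
T=T@np.array(ctrl.camera_params('wrist')['hand_eye'])
O,d=rays('wrist',[(227,222),(221,299),(16,222),(15,262)],T)
for z in (.046,.021): print((w2b(O+d*((z-O[2])/d[:,2])[:,None])*1000).round(1))
print(w2b(o['eef_pos']),o['eef_pos'][2],shift(-.06,.23,.097).round(4))
E
```

```text
[[-80.8 207.8]
 [-39.5 203. ]
 [-80.8 106. ]
 [-59.8 100.9]]
[[-72.6 203.8]
 [-24.5 198.2]
 [-72.6  85.2]
 [-48.1  79.2]]
[-0.06008828  0.23223393] 0.12669219192472542 [-0.0002 -0.0022  0.0297]
```

Emit:
{"method": "carry_out", "body": {"steps": [0, 0, 0.015, 0, 0, 0, 0, 0, 0, 0.028, 0, 0, 0, 0, 0, 0, 0.03, 0, 0, 0, 0, 0, -0.005, 0.03, 0, 0, 0, 0, 0, -0.01, 0.03, 0, 0, 0, 0, 0, -0.015, 0.03, 0, 0, 0, 0, 0, -0.02, 0.03, 0, 0, 0, 0, 0, -0.025, 0.03, 0, 0, 0, 0, 0, -0.025, 0.03, 0, 0, 0, 0]}}

```text
time_s: 6.95
eef_pos: [0.4838, 0.232, 0.0981]
eef_rot: [0.0, -0.028, 1.0, -0.0]
wrist_force: [0.2, 0.1, -0.8]
opening: -0.0
grasp_force: 0.0
```

Emit:
{"method": "carry_out", "body": {"steps": [0, -0.004, 0, 0, 0, 0, 0, 0, -0.008, 0, 0, 0, 0, 0, 0, -0.012, 0, 0, 0, 0, 0, 0, -0.016, 0, 0, 0, 0, 0, 0, -0.02, 0, 0, 0, 0, 0]}}

```text
time_s: 7.45
eef_pos: [0.4848, 0.2124, 0.0979]
eef_rot: [0.0, -0.029, 1.0, 0.0]
wrist_force: [0.1, 0.4, 0.6]
opening: 0.002
grasp_force: 0.3
```

Emit:
{"method": "carry_out", "body": {"steps": [0, -0.003, 0, 0, 0, 0, 0, 0, -0.006, 0, 0, 0, 0, 0, 0, -0.009, 0, 0, 0, 0, 0, 0, -0.01, 0, 0, 0, 0, 0]}}

```text
time_s: 7.85
eef_pos: [0.4853, 0.2026, 0.0979]
eef_rot: [0.0, -0.028, 1.0, 0.0]
wrist_force: [-0.1, 1.4, -0.2]
opening: -0.0
grasp_force: 0.8
```

```bash
python3 - <<'E'
from h import *
o=ctrl.get_obs();print(w2b(o['eef_pos']),o['eef_pos'],o['wrist_force'])
cv2.imwrite('pics/w3.png',ctrl.camera('wrist')[:,:,::-1])
E
```

```text
[-0.05919467  0.17830413] [0.48533958 0.20260099 0.09790793] [-0.09196344  1.39456929 -0.17301605]
```

View pics/w3.png

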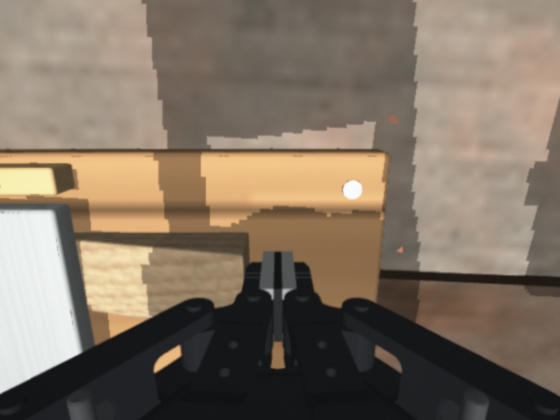

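The fingers are against the wedge's end (u≈248) and the wedge is running straight in. I'll continue in small steps, watching the force.

Emit:
{"method": "carry_out", "body": {"steps": [0, -0.002, 0, 0, 0, 0, 0, 0, -0.003, 0, 0, 0, 0, 0, 0, -0.003, 0, 0, 0, 0, 0]}}

```text
time_s: 8.2
eef_pos: [0.4854, 0.2002, 0.0979]
eef_rot: [0.0, -0.029, 1.0, 0.0]
wrist_force: [-0.2, 5.2, -1.1]
opening: 0.001
grasp_force: 2.3
```

Emit:
{"method": "carry_out", "body": {"steps": [0, -0.002, 0, 0, 0, 0, 0, 0, -0.003, 0, 0, 0, 0, 0, 0, -0.003, 0, 0, 0, 0, 0]}}

```text
time_s: 8.5
eef_pos: [0.4854, 0.1981, 0.0979]
eef_rot: [0.0, -0.028, 1.0, 0.001]
wrist_force: [-1.1, 9.4, -0.4]
opening: -0.002
grasp_force: 4.9
```

Emit:
{"method": "carry_out", "body": {"steps": [0, -0.001, 0, 0, 0, 0, 0, 0, -0.002, 0, 0, 0, 0, 0, 0, -0.002, 0, 0, 0, 0, 0]}}

```text
time_s: 8.8
eef_pos: [0.4854, 0.1968, 0.0979]
eef_rot: [0.0, -0.028, 1.0, 0.002]
wrist_force: [-1.9, 14.0, -0.2]
opening: -0.003
grasp_force: 7.1
```

```bash
python3 - <<'E'
from h import *
o=ctrl.get_obs();T=np.eye(4);T[:3,:3]=Rt();T[:3,3]=o['eef_pos']
T=T@np.array(ctrl.camera_params('wrist')['hand_eye'])
im=ctrl.camera('wrist');cv2.imwrite('pics/w4.png',im[140:340,0:400,::-1].repeat(2,0).repeat(2,1))
O,d=rays('wrist',[(248,234)],T); print(w2b(O+d*((.046-O[2])/d[:,2])[:,None]),w2b(o['eef_pos']))
E
```

```text
[[-0.08454085  0.16090122]] [-0.05947321  0.17253264]
```

View pics/w4.png

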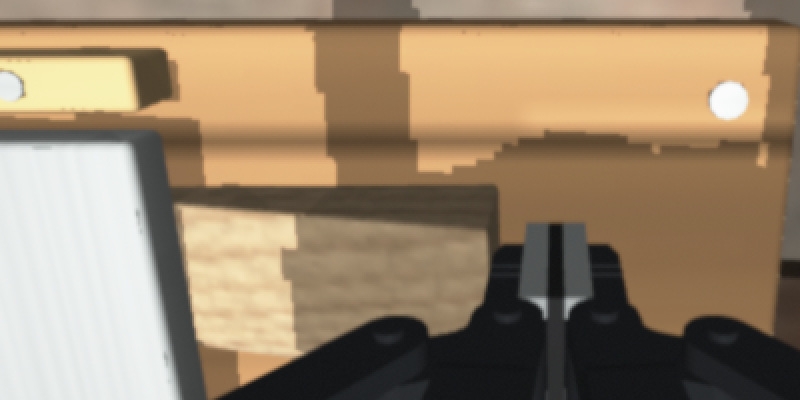

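```bash
python3 - <<'E'
from h import *
o=ctrl.get_obs();T=np.eye(4);T[:3,:3]=Rt();T[:3,3]=o['eef_pos']
T=T@np.array(ctrl.camera_params('wrist')['hand_eye'])
for uv,z in (((244,255),.046),((248.5,233),.018),((67,212),.042),((390,230),.018)):
    O,d=rays('wrist',[uv],T); print(uv,(w2b(O+d*((z-O[2])/d[:,2])[:,None])*1000).round(1))
E
```

```text
(244, 255) [[-75.7 159.1]]
(248.5, 233) [[-74.6 158.6]]
(67, 212) [[-92.3  89.1]]
(390, 230) [[-76.1 226.2]]
```

The wedge end is at about 160 mm, so its origin is at about 101 mm, well inside the 111 mm limit, and it's tight at 14 N. I'll retract and press the corner again.

Emit:
{"method": "carry_out", "body": {"steps": [0, 0.015, 0, 0, 0, 0, 0, 0, 0.03, 0, 0, 0, 0, 0, 0, 0.03, 0, 0, 0, 0, 0, 0, 0.03, -0.04, 0, 0, 0, 0, 0, 0.03, -0.06, 0, 0, 0, 0, 0, 0, -0.06, 0, 0, 0, 0, 0.01, -0.05, -0.06, 0, 0, 0, 0, 0.014, -0.1, -0.06, 0, 0, 0, 0, 0.014, -0.1, -0.06, 0, 0, 0, 0, 0.014, -0.1, -0.03, 0, 0, 0, 0, 0.014, -0.1, -0.03, 0, 0, 0, 0, 0.014, -0.1, -0.03, 0, 0, 0, 0]}}

```text
time_s: 10.05
eef_pos: [0.4769, 0.0945, 0.1276]
eef_rot: [-0.001, -0.029, 1.0, -0.0]
wrist_force: [0.6, -0.1, 0.3]
opening: 0.003
grasp_force: 0.0
```

```bash
python3 - <<'E'
from h import *
o=ctrl.get_obs();print(w2b(o['eef_pos']),o['eef_pos'],o['wrist_force'])
E
```

```text
[-0.07386185  0.07084181] [0.47688268 0.09447256 0.12758233] [ 0.6372079  -0.12542689  0.28486144]
```

Emit:
{"method": "carry_out", "body": {"steps": [0, 0, 0.008, 0, 0, 0, 0, 0, 0, 0.011, 0, 0, 0, 0, 0, 0, 0.013, 0, 0, 0, 0, 0, 0, 0.014, 0, 0, 0, 0, 0, 0, 0.014, 0, 0, 0, 0]}}

```text
time_s: 10.55
eef_pos: [0.4776, 0.0946, 0.1154]
eef_rot: [-0.0, -0.029, 1.0, 0.0]
wrist_force: [-6.9, -0.0, 15.2]
opening: -0.002
grasp_force: 7.9
```

Emit:
{"method": "carry_out", "body": {"steps": [0, 0, 0.001, 0, 0, 0, 0, 0, 0, 0.001, 0, 0, 0, 0, 0, 0, 0.001, 0, 0, 0, 0]}}

```text
time_s: 10.85
eef_pos: [0.4776, 0.0946, 0.1153]
eef_rot: [-0.0, -0.029, 1.0, -0.0]
wrist_force: [-10.6, 0.2, 25.7]
opening: -0.001
grasp_force: 12.8
```

Firm: 26 N with the surface at 42.3 mm. As a level check I'll probe the diagonally opposite corner lightly.

Emit:
{"method": "carry_out", "body": {"steps": [0, 0, -0.04, 0, 0, 0, 0, 0, 0, -0.05, 0, 0, 0, 0, -0.03, -0.03, -0.055, 0, 0, 0, 0, -0.06, -0.06, -0.055, 0, 0, 0, 0, -0.09, -0.09, -0.055, 0, 0, 0, 0, -0.12, -0.12, -0.055, 0, 0, 0, 0, -0.147, -0.139, -0.055, 0, 0, 0, 0, -0.147, -0.139, -0.055, 0, 0, 0, 0, -0.147, -0.139, -0.02, 0, 0, 0, 0, -0.147, -0.139, -0.01, 0, 0, 0, 0, -0.147, -0.139, -0.004, 0, 0, 0, 0, -0.147, -0.139, -0.003, 0, 0, 0, 0, -0.147, -0.139, -0.003, 0, 0, 0, 0]}}

```text
time_s: 12.15
eef_pos: [0.6325, -0.0359, 0.1167]
eef_rot: [0.0, -0.029, 1.0, -0.0]
wrist_force: [0.0, -0.2, 0.3]
opening: 0.002
grasp_force: 0.0
```

Emit:
{"method": "carry_out", "body": {"steps": [0, 0, 0.001, 0, 0, 0, 0, 0, 0, 0.001, 0, 0, 0, 0, 0, 0, 0.001, 0, 0, 0, 0]}}

```text
time_s: 12.45
eef_pos: [0.6325, -0.0363, 0.1156]
eef_rot: [0.0, -0.029, 1.0, -0.0]
wrist_force: [0.1, 1.2, -0.6]
opening: -0.001
grasp_force: 0.0
```

Emit:
{"method": "carry_out", "body": {"steps": [0, 0, 0.001, 0, 0, 0, 0, 0, 0, 0.001, 0, 0, 0, 0, 0, 0, 0.001, 0, 0, 0, 0]}}

```text
time_s: 12.75
eef_pos: [0.6322, -0.0363, 0.1139]
eef_rot: [-0.0, -0.029, 1.0, 0.0]
wrist_force: [0.0, -0.3, 1.1]
opening: 0.002
grasp_force: 0.1
```

Emit:
{"method": "carry_out", "body": {"steps": [0, 0, 0.001, 0, 0, 0, 0, 0, 0, 0.001, 0, 0, 0, 0, 0, 0, 0.001, 0, 0, 0, 0]}}

```text
time_s: 13.05
eef_pos: [0.6322, -0.0362, 0.1137]
eef_rot: [-0.0, -0.029, 1.0, -0.0]
wrist_force: [-3.3, 0.2, 5.9]
opening: -0.003
grasp_force: 3.2
```

The far right contact is at 0.114, against 0.1153 at near left. That is about 0.007 rad over the diagonal, which counts as level. I'll retreat.

Emit:
{"method": "carry_out", "body": {"steps": [0, 0, -0.04, 0, 0, 0, 0, 0, 0, -0.08, 0, 0, 0, 0, 0, 0, -0.12, 0, 0, 0, 0, 0.1, 0, -0.15, 0, 0, 0, 0, 0.15, 0, -0.17, 0, 0, 0, 0, 0.15, 0, -0.17, 0, 0, 0, 0, 0.15, 0, -0.17, 0, 0, 0, 0, 0.15, 0, -0.17, 0, 0, 0, 0]}}

```text
time_s: 13.85
eef_pos: [0.482, -0.0449, 0.284]
eef_rot: [0.001, -0.028, 1.0, -0.0]
wrist_force: [0.1, 0.7, -0.3]
opening: 0.002
grasp_force: 0.0
```

```bash
python3 - <<'E'
from h import *
print(ctrl.get_obs()['eef_pos'],ctrl.hand_in())
E
```

```text
the job is handed in; nothing more can be done
[ 0.48203167 -0.04492591  0.28403423] None
```

The near left corner was the one that rocked; I pushed its wedge in until it was tight, the corner then held firm under 26 N, and the job is handed in at about 14 s (no verdict was returned; far left was never pressed).

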